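# Pack the tester and its adapter into the two-layer case

## Robot

A 7-joint arm with a two-finger parallel gripper is mounted at the origin on a cart in front of the work surface, level with it; the furniture and walls round the work are solid. World frame = base frame: x ahead of the robot, y to its left, z up, the work surface at z = 0. Lengths are in m, angles in rad, forces in N, time in s.
With the tool pointing down it reaches from about 0.35 to 0.9 m from the base axis. Payload 8.1 kg.
Tool frame: the origin (TCP) lies midway between the tips of the shut fingers; the grasp point (between the pads) lies ctrl.grip_point_offset behind it (ctrl.grip_point_offset is the distance from the TCP to the grasp point, in m); x points along the fingers, y is the direction in which the jaws open and shut, and the axes are right-handed (so a half turn about x gives the same grasp; the last joint's range is limited). The gripper opens to 92 mm and grips with 3 to 60 N. Pads are 19 mm wide; open, the fingers measure 130 mm over their backs; the gripper's body (75 mm by 190 mm) begins 47 mm behind the grasp point.
Start: joints at [1.006, 0.434, 0.025, 1.573, -0.012, 1.134, -0.075], TCP at [0.278, -0.56, 0.227] pointing down, gripper open.
Joint ranges: [-2.62, 2.62], [-0.44, 2.09], [-1.27, 1.32], [0.08, 2.57], [-1.32, 4.46], [0.12, 2], [-2.74, 2.74]. Speed limits (rad/s): [2.22, 2.22, 3.01, 3.01, 3.14, 3.14, 3.14].

## Interface

Orientations are given as a unit quaternion [w, x, y, z].
In Python, from rig import ctrl gives the robot as it stands.
- The arm moves only by the tool send_rows, never from a script. Its argument "moves" is a list of rows, each a list of 7 numbers: the finger opening in m, from 0 to 0.0918, then the shift along the tool's x, y, z in m, then the turn, a rotation vector about the tool's x, y, z in rad. A call has 1 to 12 rows; each row shifts and turns the commanded pose from where the row before left it, along the tool's axes as they then stand; what a row does not reach is not made up. A row lasts 1/12 s, in which the tool goes at most 41.7 mm and 7.16 degrees, less where a joint would pass 70% of its speed; a pose out of reach is approached as far as the arm can. A call with a gripper value outside its range is refused whole. The fingers move at their own pace and stop on an object; the grip force is fixed at half the most. Time passes only in rows, so rows that do not move let the fingers close. It gives the time, the measured TCP pose, the force and the opening at its end, in the units of the state.
- ctrl.state(): the state, without advancing time (a new reading comes with each control period).
- ctrl.grab_frame(name): name is "scene" or "top"; returns a dict with "frame" (400x640x3 uint8, red, green, blue), "depth" (400x640 float32, m along the optical axis (not along the pixel's ray), 0 where there is no reading), "vfov" (degrees; the focal length in pixels is half the picture's height over the tangent of half this angle, whatever the lens; pixels are square), "cx", "cy" (the principal point, pixels), "k1" (the pictures are not rectified: a ray, as slopes to the right and down, at radius r is drawn at 1 + k1 r^2 times it, then the intrinsics apply), "origin" and "orientation" of the camera in the world. Camera axes: x right, y down, z forward; pixel columns grow to the right and rows downward; lengths in m; the calibration is good to about 2 mm. A picture is of the moment at which its call begins.
- ctrl.finish_job(): hands the job in, once; it reports no verdict.
Trained networks look in a picture, given as the dict that the camera call returned (one of the last four; its "shot" number tells which), for a name from the list of things; names that differ only in an ending like _2 or _b are one class to them, and where a whole thing is asked for, a point or a joint stands for the part that bears it (a point fixed in the world has none). Each returns a list of dicts, best first, with "score" (0 to 1); they miss things now and then, are a little off and sometimes report something else, mostly with a low value. They report only what shows in the picture. A call takes as long as a camera call. They do not tell look-alikes from the thing itself.
- ctrl.look_for(picture, label): "at" ([column, row] in pixels, amid what is visible of it).
- ctrl.tip_of(picture, label): "at" ([column, row] in pixels: a listed point, or the origin of a listed thing).
The state is a dict: "time": time; "q": joint angles; "qvel": joint speeds; "joint_torque": joint torques, N m; "ee_pos": TCP position; "tcp_rot": TCP orientation; "contact_force": force on the tool from outside, world axes, zero at the start; "moment": the same for the moment, N m; "finger_gap": opening from 0.0 (shut) to 1.0 (fully open).
Only numpy, scipy, OpenCV 4.12 (cv2) and the standard library are available. Lean on these libraries where they do the work, as an engineer would, in place of code of your own. Each camera call takes 0.05 s, during which the arm holds its last target.

## Task

Pack the stone tester's kit in the two-layer wooden case: lay the black mains adapter flat in the empty oblong nest on the case's floor, next to the tin that is already packed; then tip the upright hinged divider over so that it closes fully on top of them, and only after that set the stone tester upright in the shallow nest on the closed divider. Never tip the tester over, leave the tin seated in its nest, and leave the blue wax block and the solder spool where they stand.

Things in the scene. Friction and masses are not known exactly. Their poses are not given: they have to be found in the camera images.
- case: Fixed open case of pale wood, inside 116 (x) x 208 (y) mm, walls 7 mm thick and 60 mm high, except the front (-x) wall, 40 mm high, which carries the hinged divider. Floor 5 mm thick. Origin: underside, at the centre of the inside; z up; yaw varies.
- divider (a joint): Opening angle of the hinged divider, rad: 0 = closed, level over the bottom layer; pi/2 = upright; 1.70 = its stop, leaning a little to the robot (-x of the case), where it starts or nearly. Hinge line: along y at x = -58, z = 44.5 mm of the case. Pushed on the face that looks to -x, it turns away from the robot; once 20 to 25 degrees past upright it falls shut by itself, slowed (push: under 2 N).
- divider_edge (a point): Middle of the free edge of the divider, a pale wood board 113 (from hinge to free edge) x 204 x 5 mm; the point is in mid thickness, about 157 mm above the table while it stands open. Closed, its underside is 42 mm and its top 47 mm above the case's underside, 3 mm above an adapter lying flat in its nest.
- upper_nest (a point): Centre of the shallow nest on the divider's upper face (which looks to the robot while open). Its four corner ribs, 8 mm high, enclose 72 (x) by 134 (y) mm. Turns with the divider; closed, its axes are the case's and it lies over the case's centre, 47 mm above its underside; side and back walls then stand 13 mm above the divider, the back wall 58 mm from here.
- block_nest: Fixed insert on the case's floor with an oblong nest: ribs enclose 100 mm (along its x) by 56 mm (along its y), 12 mm above its underside (10 mm above the nest's floor); the short sides are open in the middle. Origin: centre of its underside; the nest's floor is 2 mm higher. Axes as the case's. It lies in the left or the right half of the case, 50 mm from the middle.
- round_nest: Fixed insert like the other, in the other half, with a ring of ribs 68 mm across inside and 9 mm high that holds the tin. Origin: centre of its underside.
- round_tin: Black round closed tin, 62 mm across, 26 mm high, already standing in the round nest. Origin: centre of its underside.
- adapter: Black block-shaped mains adapter, lying flat, 94 (x) x 46 (y) x 32 (z) mm including a cable stub at its -x end; the solid block reaches from x = -31 to x = +47 mm. Origin: underside, 8 mm to -x of the middle of the solid block. It may lie either way round in its nest. About 0.16 kg.
- tester: Black stone tester in its wedge-shaped dock, 62 (x) x 124 (y) x 57 (z) mm. Origin: centre of its underside; z up. Grasp across the 62 mm at the middle of its length. It may stand either way round in the nest. About 0.32 kg.
- wax_block: Bystander: blue block of carving wax, 38 x 52 x 26 mm, loose. Origin: centre of its underside.
- solder_spool: Bystander: white spool of solder wire standing on end, 46 mm across, 32 mm high, loose. Origin: centre of its underside.
Not all that is in view belongs to the job. What is shaped like the round_tin but orange is not meant.

How it is judged:
By the outcome, as a careful person would: the job done as asked, in the order asked, and still so for the second after the job is handed in, with the robot touching nothing.
It also fails if it takes over 72 s, if anything falls off the work surface, if the arm or the gripper's body presses on something with over 40 N, if the wrist force passes 120 N, or if a joint passes its speed limit or range.

## Working session

There is one attempt and no reset: what is moved stays moved. The work goes in short steps, Python scripts to look and compute and a tool call to move; the robot and the scene stay as the last step left them, time stands still between calls to the robot, and variables do not carry over. Pictures are saved under pics/ and viewed, and the job is handed in when it is done.

Besides the shell and the picture viewer there is one more tool, called after "Call:" as a command line: name --pt "numbers of a row" for each row, then --argument value for the rest. send_rows: Moves the arm, as the interface text tells. Its arguments: {"type":"object","properties":{"moves":{"type":"array"}},"required":["moves"]}

```bash
ls; mkdir -p pics
cat > h.py <<'E'
import numpy as np, cv2
from scipy.spatial.transform import Rotation as R
from rig import ctrl
def rot(q): return R.from_quat([q[1],q[2],q[3],q[0]]).as_matrix()
def K(p):
    f=200/np.tan(np.radians(p['vfov'])/2); return np.array([[f,0,p['cx']],[0,f,p['cy']],[0,0,1]])
def slopes(p,uv):
    uv=np.asarray(uv,float).reshape(-1,1,2)
    return cv2.undistortPoints(uv,K(p),np.array([p['k1'],0,0,0,0.]),None,None,None) .reshape(-1,2)
def cam(p):
    o=np.asarray(p['orientation'],float)
    return (rot(o) if o.size==4 else o.reshape(3,3)), np.asarray(p['origin'],float)
def at_z(p,uv,z):
    s=slopes(p,uv); Rm,o=cam(p); d=np.c_[s,np.ones(len(s))]@Rm.T
    return o+d*((z-o[2])/d[:,2])[:,None]
def cloud(p):
    v,u=np.mgrid[0:400,0:640]; s=slopes(p,np.c_[u.ravel(),v.ravel()])
    Rm,o=cam(p); P=np.c_[s,np.ones(len(s))]*p['depth'].ravel()[:,None]
    P=P@Rm.T+o; P[p['depth'].ravel()==0]=np.nan
    return P.reshape(400,640,3)
def proj(p,X):
    Rm,o=cam(p); r=cv2.Rodrigues(Rm.T)[0]
    return cv2.projectPoints(np.asarray(X,float).reshape(-1,1,3),r,-Rm.T@o,K(p),np.array([p['k1'],0,0,0,0.]))[0].reshape(-1,2)
def save(p,n): cv2.imwrite('pics/'+n,p['frame'][:,:,::-1])
E
python3 - <<'E'
from h import *
print(ctrl.grip_point_offset, ctrl.state())
for n in ('scene','top'):
    p=ctrl.grab_frame(n); save(p,n+'0.png'); print(n,p['vfov'],p['cx'],p['cy'],p['k1'],p['origin'],p['orientation'])
    for l in ['case','divider','divider_edge','upper_nest','block_nest','round_nest','round_tin','adapter','tester','wax_block','solder_spool']:
        print(l,[(np.round(d['at']).tolist(),round(d['score'],2)) for d in ctrl.look_for(p,l)][:4],[(np.round(d['at']).tolist(),round(d['score'],2)) for d in ctrl.tip_of(p,l)][:4])
E
```

```text
pics
0.0188 {'time': 0.0, 'q': array([ 1.00638346,  0.43522741,  0.02496942,  1.57410504, -0.01160791,
        1.1339994 , -0.075085  ]), 'qvel': array([ 3.02077216e-04,  1.56413540e-03, -5.36598769e-04, -2.82291433e-03,
        9.34737352e-05, -1.37264039e-03, -1.85254919e-03]), 'joint_torque': array([ 5.55677889e-04, -6.67837644e+01,  9.85536352e-01, -3.14457214e+01,
       -6.05699373e-02,  4.27664851e-02,  2.11254055e-04]), 'ee_pos': array([ 0.27820379, -0.55908863,  0.22593911]), 'tcp_rot': array([-0.16127381, -0.68816864, -0.16234512,  0.68851924]), 'contact_force': array([ 0.33593154, -0.16237663,  0.49772176]), 'moment': array([ 0.00029638, -0.03897161, -0.00977464]), 'finger_gap': 1.002530960679748}
scene 43.12673038455142 321.4400213353145 196.71483576870816 -0.015000453659645233 [ 0.5930286  -1.24436783  0.92990814] [-0.45254948  0.89171805 -0.00183237 -0.0058761 ]
case [([326.0, 226.0], 0.78), ([261.0, 278.0], 0.2)] [([336.0, 255.0], 0.66)]Traceback (most recent call last):
  File "<stdin>", line 6, in <module>
ValueError: it knows: adapter, block_nest, case, divider_edge, round_nest, round_tin, solder_spool, tester, upper_nest, wax_block
```

Run:
```python
from h import *
for n in ('scene','top'):
    p=ctrl.grab_frame(n); save(p,n+'0.png'); print(n,p['vfov'],p['cx'],p['cy'],p['k1'],p['origin'],p['orientation'])
    np.savez('pics/'+n+'0.npz',**{k:v for k,v in p.items()})
    for l in ['case','divider_edge','upper_nest','block_nest','round_nest','round_tin','adapter','tester','wax_block','solder_spool']:
        print(l,[(np.round(d['at']).tolist(),round(d['score'],2)) for d in ctrl.look_for(p,l)][:4],[(np.round(d['at']).tolist(),round(d['score'],2)) for d in ctrl.tip_of(p,l)][:4])
print(ctrl.state()['time'])
```

```text
scene 43.12673038455142 321.4400213353145 196.71483576870816 -0.015000453659645233 [ 0.5930286  -1.24436783  0.92990814] [-0.45254948  0.89171805 -0.00183237 -0.0058761 ]
case [([317.0, 233.0], 0.58)] [([332.0, 254.0], 0.7)]
divider_edge [([310.0, 229.0], 0.68)] [([310.0, 206.0], 0.82)]
upper_nest [([310.0, 225.0], 0.73), ([314.0, 242.0], 0.71)] [([311.0, 225.0], 0.77)]
block_nest [([336.0, 259.0], 0.95)] [([334.0, 265.0], 0.64)]
round_nest [([310.0, 227.0], 0.66), ([335.0, 249.0], 0.65)] [([336.0, 240.0], 0.88)]
round_tin [([336.0, 237.0], 0.93), ([389.0, 165.0], 0.54)] [([284.0, 255.0], 0.87), ([389.0, 169.0], 0.8), ([337.0, 239.0], 0.75)]
adapter [([262.0, 280.0], 0.74)] [([257.0, 285.0], 0.85)]
tester [([267.0, 224.0], 0.97)] [([267.0, 225.0], 0.75)]
wax_block [([250.0, 250.0], 0.85), ([334.0, 261.0], 0.36)] [([250.0, 253.0], 0.77)]
solder_spool [([313.0, 231.0], 0.6), ([265.0, 195.0], 0.5), ([250.0, 250.0], 0.42)] [([248.0, 255.0], 0.73), ([263.0, 201.0], 0.59)]
top 56.63785458585517 323.74651203661807 200.92371768984282 -0.048460571888801145 [ 0.40792752 -0.09352965  0.94822349
[... 217 characters left out ...]
[([401.0, 207.0], 0.87)]
upper_nest [([391.0, 209.0], 0.86)] [([392.0, 211.0], 0.79)]
block_nest [([408.0, 190.0], 0.77)] [([410.0, 199.0], 0.85)]
round_nest [([368.0, 179.0], 0.59)] [([372.0, 195.0], 0.81)]
round_tin [([392.0, 250.0], 0.66), ([370.0, 192.0], 0.59), ([234.0, 127.0], 0.54)] [([389.0, 252.0], 0.95), ([368.0, 193.0], 0.93), ([229.0, 127.0], 0.52)]
adapter [([434.0, 266.0], 0.73)] [([432.0, 268.0], 0.75), ([369.0, 195.0], 0.22)]
tester [([337.0, 270.0], 0.7), ([397.0, 208.0], 0.55)] [([334.0, 272.0], 0.66), ([406.0, 197.0], 0.57)]
wax_block [([386.0, 285.0], 0.83), ([432.0, 267.0], 0.24)] [([387.0, 283.0], 0.94)]
solder_spool [([286.0, 278.0], 0.67)] [([283.0, 279.0], 0.68)]
2.3
```

View pics/scene0.png

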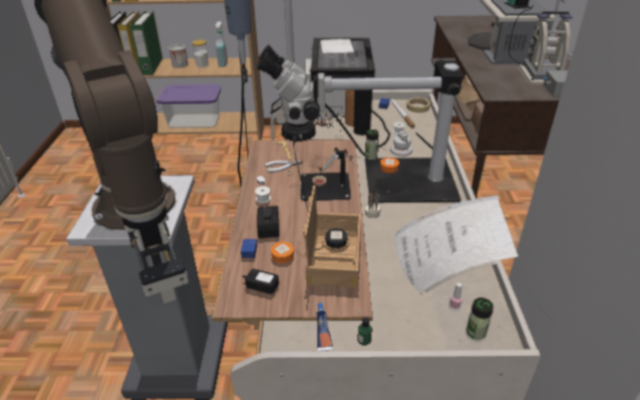

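View pics/top0.png

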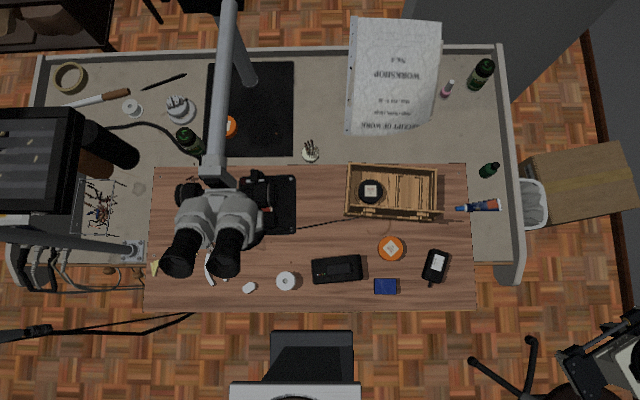

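The scene view shows the case near (335,240), the adapter near (262,280) and the tester near (267,222). In the top view the case is at (393,190) with the divider standing at its lower edge, the black tin in its left half at (370,191), and the empty block nest to its right at (412,190). Also in the top view are the adapter at (434,266), tester (337,269), wax (386,286), spool (286,281) and an orange look-alike tin (391,249). Next I measure from the depth data.

```bash
cat > m.py <<'E'
from h import *
p=dict(np.load('pics/top0.npz')); C=cloud(p)
f=p['frame']; c=f[150:310,270:490,::-1]
cv2.imwrite('pics/crop0.png',cv2.resize(c,None,fx=3.6,fy=3.6,interpolation=cv2.INTER_CUBIC))
np.save('pics/C.npy',C)
def rect(name,box,zlo,zhi):
    u0,v0,u1,v1=box; P=C[v0:v1,u0:u1].reshape(-1,3); P=P[(P[:,2]>zlo)&(P[:,2]<zhi)]
    r=cv2.minAreaRect((P[:,:2]*1000).astype(np.float32)); print(name,len(P),'c',np.round(r[0],1),'sz',np.round(r[1],1),'ang',round(r[2],1),'z med/max',np.round(np.median(P[:,2])*1000,1),round(P[:,2].max()*1000,1), 'mean',np.round(P.mean(0)*1000,1))
rect('adapter',(415,240,455,292),.02,.05)
rect('tester',(305,250,368,290),.015,.08)
rect('wax',(368,274,402,300),.015,.04)
rect('spool',(270,265,300,295),.015,.05)
rect('orange',(375,232,406,264),.015,.05)
rect('tin',(352,176,386,207),.022,.045)
rect('case',(335,150,450,228),.035,.08)
rect('divider',(335,150,450,235),.09,.18)
rect('table',(300,230,470,300),-.02,.012)
E
python3 m.py
```

```text
adapter 604 c [ 422.9 -343.6] sz [44.4 89.1] ang 70.3 z med/max 31.1 36.5 mean [ 426.4 -343.7   30.7]
tester 1309 c [ 421.6 -102.2] sz [ 62.2 123.8] ang 5.8 z med/max 41.8 60.9 mean [ 421.3 -102.4   39.9]
wax 354 c [ 379.2 -220.4] sz [52.7 38.2] ang 89.5 z med/max 25.7 30.0 mean [ 380.  -219.5   25.4]
spool 286 c [394.1  23.8] sz [45.4 41.7] ang 0.9 z med/max 31.9 36.3 mean [394.2  23.7  31.9]
orange 501 c [ 471.2 -235.9] sz [60.2 59.4] ang 88.9 z med/max 25.3 30.0 mean [ 471.2 -235.7   25.3]
tin 462 c [ 615.9 -189.6] sz [60.1 61.1] ang 33.4 z med/max 32.5 37.0 mean [ 615.5 -189.3   32.4]
case 1295 c [ 601.8 -228.4] sz [244.1 152.9] ang 85.0 z med/max 56.8 80.0 mean [ 613.4 -241.8   53.1]
divider 611 c [ 545.5 -233.1] sz [204.8  13.1] ang 84.6 z med/max 144.0 160.9 mean [ 547.4 -232.6  139.9]
table 9044 c [ 432.6 -226.5] sz [433.6 172.9] ang 89.5 z med/max 0.7 11.8 mean [ 433.4 -231.6    0.8]
```

View pics/crop0.png

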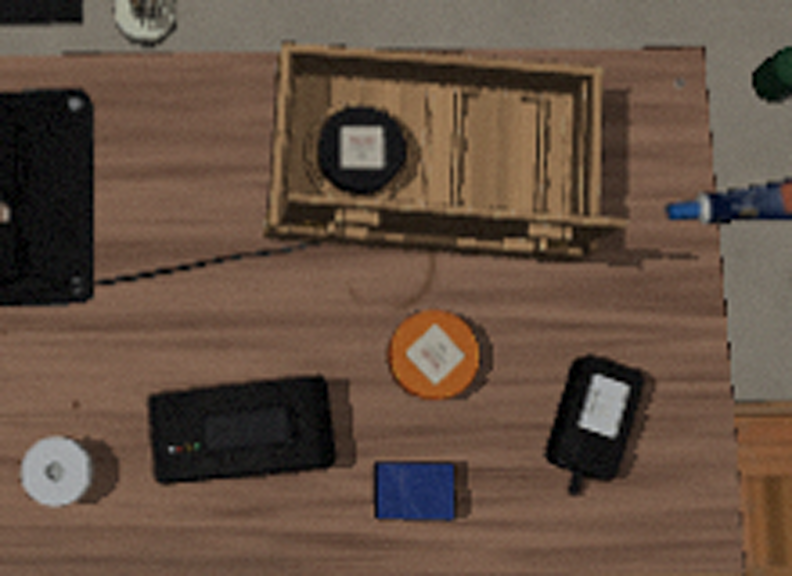

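Candidates in the top view:
- **Tin:** the black one at (370,191). The orange ones at (391,249) and (230,127) are look-alikes.
- **Adapter:** the labelled black block with a stub at (434,266).
- **Tester:** the larger black block at (337,269).

The crop confirms all three. Now I fit the case and adapter poses precisely.

```bash
cat > m2.py <<'E'
from h import *
C=np.load('pics/C.npy'); p=dict(np.load('pics/top0.npz'))
B=C[150:235,335:450].reshape(-1,3)*1000
# divider line direction
for lo,hi in ((100,120),(120,140),(140,150),(150,165)):
    D=B[(B[:,2]>lo)&(B[:,2]<hi)]; 
    k,b=np.polyfit(D[:,1],D[:,0],1); print('div',lo,len(D),'slope deg',-np.degrees(np.arctan(k)),'x at y=-239',k*-239+b,'y',D[:,1].min(),D[:,1].max(),'z',np.median(D[:,2]))
W=B[(B[:,2]>54)&(B[:,2]<66)]
# back wall: x>650
bw=W[W[:,0]>655]; print(len(bw),bw.min(0),bw.max(0))
k,b=np.polyfit(bw[:,1],bw[:,0],1); print('back',-np.degrees(np.arctan(k)),k*-239+b)
th=np.radians(-5.3); ex=np.array([np.cos(th),np.sin(th)]); ey=np.array([-np.sin(th),np.cos(th)])
c0=np.array([611,-239])
def loc(P): return np.c_[(P[:,:2]-c0)@ex,(P[:,:2]-c0)@ey,P[:,2]]
L=loc(W)
for nm,m in (('back',L[:,0]>50),('left',(L[:,1]>95)&(L[:,0]<50)&(L[:,0]>-40)),('right',(L[:,1]<-95)&(L[:,0]<50)&(L[:,0]>-40))):
    q=L[m]; print(nm,len(q),np.percentile(q,[2,50,98],axis=0).round(1).tolist())
# floor/ribs of block nest
LB=loc(B); 
q=LB[(abs(LB[:,1]+50)<48)&(abs(LB[:,0])<55)&(LB[:,2]<30)]
h,e=np.histogram(q[:,1],bins=np.arange(-98,0,2)); 
for i in range(len(e)-1):
    s=q[(q[:,1]>=e[i])&(q[:,1]<e[i+1])&(abs(q[:,0])<30)]
    if len(s): print(round(e[i]+1),len(s),round(np.median(s[:,2]),1),end=' | ')
# adapter solid
P=C[240:292,415:455].reshape(-1,3)*1000; P=P[(P[:,2]>27)&(P[:,2]<37)]
r=cv2.minAreaRect(P[:,:2].astype(np.float32)); print('\nadapter top',r,len(P))
def gl(l): return [(np.round(at_z(p,[l],z)*1000,1)).tolist() for z in (0,.007,.032)]
E
python3 m2.py
```

```text
div 100 76 slope deg -5.237755824657269 x at y=-239 547.9919091363987 y -333.3381289393922 -132.57209632907183 z 109.86136347116476
div 120 94 slope deg -5.171775338434406 x at y=-239 546.5917948826632 y -333.56462525593184 -131.33643662642635 z 131.14184745550838
div 140 148 slope deg -5.354670567806785 x at y=-239 543.8287012309856 y -333.60727067131654 -135.28833849869503 z 143.30228192547656
div 150 257 slope deg -5.173546238361981 x at y=-239 548.0418594024105 y -335.43177075277674 -132.46370807916566 z 156.52467219109678
300 [ 656.43235058 -356.03417517   54.03219234] [ 685.54846441 -131.52130417   63.32944627]
back -4.488289299879313 670.3870635148198
back 291 [[52.1, -108.3, 54.5], [59.7, 4.2, 59.1], [64.6, 108.8, 62.1]]
left 102 [[-39.5, 104.8, 56.5], [3.5, 108.3, 59.6], [49.0, 111.5, 62.3]]
right 117 [[-39.5, -111.4, 55.1], [5.1, -107.1, 59.0], [46.6, -104.1, 61.1]]
-97 19 6.6 | -95 18 6.6 | -93 20 6.3 | -91 16 5.4 | -89 16 6.8 | -87 17 6.6 | -85 20 6.9 | -81 14 15.7 | -79 31 14.5 | -77 22 7.7 | -75 20 7.2 | -73 17 7.0 | -71 15 6.4 | -69 19 7.0 | -67 18 6.4 | -65 18 6.8 | -63 17 6.3 | -61 15 7.6 | -59 18 6.3 | -57 19 7.1 | -55 18 7.0 | -53 14 6.7 | -51 21 6.9 | -49 16 7.0 | -47 17 7.4 | -45 17 6.9 | -43 17 6.7 | -41 16 6.7 | -39 19 6.3 | -37 18 6.8 | -35 17 7.5 | -33 17 6.2 | -31 17 6.9 | -29 19 6.4 | -27 17 6.8 | -25 19 7.0 | -23 9 7.5 | -21 13 15.2 | -19 19 16.5 | -17 32 8.0 | -15 16 6.7 | -13 15 6.6 | -11 16 5.9 | -9 21 7.7 | -7 16 6.5 | -5 15 7.0 | -3 18 7.2 | 
adapter top ((426.6752624511719, -345.0316162109375), (44.2624626159668, 77.75089263916016), 70.3304214477539) 561
```

```bash
cat > plan.py <<'E'
from h import *
def to(target=None,yaw=None,st=None):
    """print tool-frame shift to target (mm) after turning jaw axis to direction yaw (deg, mod 180)"""
    s=st or ctrl.state(); M=rot(s['tcp_rot']); e=np.array(s['ee_pos'])*1000
    jy=np.degrees(np.arctan2(M[1,1],M[0,1]))
    print('t',round(s['time'],2),'tcp',e.round(1),'jaw yaw',round(jy,2),'x-axis',M[:,0].round(3),'gap mm',round(s['finger_gap']*91.8,1),'F',np.round(s['contact_force'],1),'q7',round(s['q'][6],2))
    if yaw is None: yaw=jy
    best=[]
    for k in (-1,0,1,2):
        y=np.radians(yaw+180*k); Y=np.array([np.cos(y),np.sin(y),0]); X=np.array([0,0,-1.]); T=np.c_[X,Y,np.cross(X,Y)]
        rv=R.from_matrix(M.T@T).as_rotvec(); best.append((np.linalg.norm(rv),k,rv,T))
    _,k,rv,T=min(best,key=lambda b:b[0])
    print('rotvec (tool) rad',rv.round(4),'deg',np.degrees(rv).round(2))
    if target is not None: print('shift in turned tool axes mm',(T.T@(np.array(target)-e)).round(1),'dist',np.linalg.norm(np.array(target)-e).round(1))
E
python3 -c "
from plan import *
to((426.7,-345,120),90-19.7)"
```

```text
t 2.3 tcp [ 278.4 -559.6  226.7] jaw yaw -63.55 x-axis [ 0. -0. -1.] gap mm 91.7 F [-0.1  0.1 -0.4] q7 -0.08
rotvec (tool) rad [ 0.8055 -0.     -0.    ] deg [46.15 -0.   -0.  ]
shift in turned tool axes mm [ 106.7 -252.   -67.3] dist 281.8
```

Call:
send_rows --pt "0.0918 0 0 0 0.1 0 0" --pt "0.0918 0 0 0 0.1 0 0" --pt "0.0918 0 0 0 0.1 0 0" --pt "0.0918 0 0 0 0.1 0 0" --pt "0.0918 0 0 0 0.1 0 0" --pt "0.0918 0 0 0 0.1 0 0" --pt "0.0918 0 0 0 0.1 0 0" --pt "0.0918 0 0 0 0.1055 0 0"

```text
time: 2.97
ee_pos: [0.2785, -0.5595, 0.2268]
tcp_rot: [-0.123, 0.696, -0.123, -0.696]
contact_force: [0.6, -0.6, 0.2]
finger_gap: 0.999
```

Call:
send_rows --pt "0.0918 0.0089 -0.021 -0.0056 0 0 0" --pt "0.0918 0.0089 -0.021 -0.0056 0 0 0" --pt "0.0918 0.0089 -0.021 -0.0056 0 0 0" --pt "0.0918 0.0089 -0.021 -0.0056 0 0 0" --pt "0.0918 0.0089 -0.021 -0.0056 0 0 0" --pt "0.0918 0.0089 -0.021 -0.0056 0 0 0" --pt "0.0918 0.0089 -0.021 -0.0056 0 0 0" --pt "0.0918 0.0089 -0.021 -0.0056 0 0 0" --pt "0.0918 0.0089 -0.021 -0.0056 0 0 0" --pt "0.0918 0.0089 -0.021 -0.0056 0 0 0" --pt "0.0918 0.0089 -0.021 -0.0056 0 0 0" --pt "0.0918 0.0089 -0.021 -0.0056 0 0 0"

```text
time: 3.97
ee_pos: [0.4273, -0.3441, 0.1197]
tcp_rot: [-0.121, 0.697, -0.121, -0.697]
contact_force: [0.6, 0.0, -0.1]
finger_gap: 1.001
```

```bash
python3 -c "
from plan import *
to((426.7,-345,12.5),90-19.7)
p=ctrl.grab_frame('scene'); save(p,'s1.png')
c=p['frame'][200:330,200:380,::-1]; cv2.imwrite('pics/s1c.png',cv2.resize(c,None,fx=4,fy=4,interpolation=2))
"
```

```text
t 3.97 tcp [ 427.3 -344.1  119.7] jaw yaw -109.7 x-axis [ 0. -0. -1.] gap mm 91.9 F [ 0.6  0.  -0.1] q7 -1.26
rotvec (tool) rad [-0.     -0.0004 -0.0001] deg [-0.   -0.03 -0.  ]
shift in turned tool axes mm [107.2   1.1   0.3] dist 107.2
```

View pics/s1c.png

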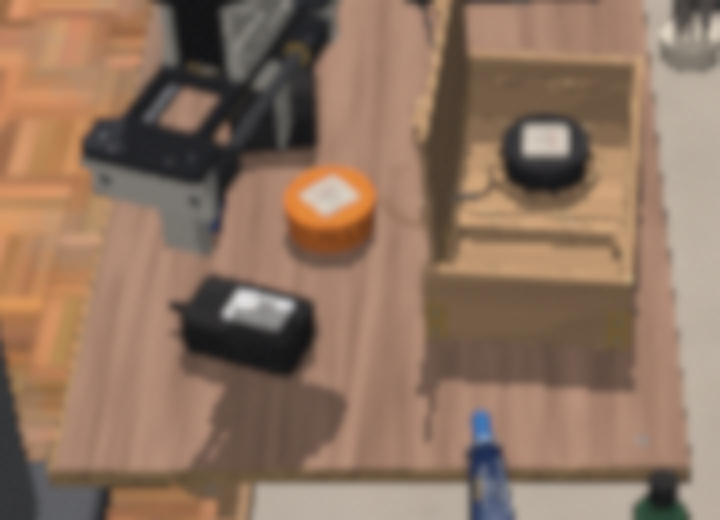

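The crop shows the adapter with its stub toward the robot, the gripper above it, and the nest empty next to the tin. Lowering onto the adapter.

Call:
send_rows --pt "0.0918 0.015 0.001 0 0 0 0" --pt "0.0918 0.015 0 0 0 0 0" --pt "0.0918 0.015 0 0 0 0 0" --pt "0.0918 0.015 0 0 0 0 0" --pt "0.0918 0.015 0 0 0 0 0" --pt "0.0918 0.015 0 0 0 0 0" --pt "0.0918 0.01 0 0 0 0 0" --pt "0.0918 0.007 0 0 0 0 0" --pt "0.0918 0 0 0 0 0 0"

```text
time: 4.77
ee_pos: [0.4257, -0.3455, 0.0118]
tcp_rot: [0.121, -0.696, 0.121, 0.697]
contact_force: [-0.1, -0.2, 0.1]
finger_gap: 1.003
```

Call:
send_rows --pt "0.03 0 0 0 0 0 0" --pt "0.03 0 0 0 0 0 0" --pt "0.03 0 0 0 0 0 0" --pt "0.03 0 0 0 0 0 0" --pt "0.03 0 0 0 0 0 0" --pt "0.03 0 0 0 0 0 0" --pt "0.03 0 0 0 0 0 0" --pt "0.03 0 0 0 0 0 0" --pt "0.03 0 0 0 0 0 0" --pt "0.03 0 0 0 0 0 0"

```text
time: 5.6
ee_pos: [0.4264, -0.346, 0.0131]
tcp_rot: [-0.121, 0.697, -0.121, -0.697]
contact_force: [-0.9, 1.2, 2.0]
finger_gap: 0.498
```

```bash
python3 -c "
from plan import *
to((426.7,-345,12.5),90-19.7)
"
```

```text
t 5.6 tcp [ 426.4 -346.    13.1] jaw yaw -109.7 x-axis [ 0. -0. -1.] gap mm 45.8 F [-0.9  1.2  2. ] q7 -1.24
rotvec (tool) rad [ 0.0001 -0.0002 -0.0001] deg [ 0.   -0.01 -0.01]
shift in turned tool axes mm [ 0.6 -1.   0. ] dist 1.2
```

Call:
send_rows --pt "0.03 -0.01 0 0 0 0 0" --pt "0.03 -0.02 0 0 0 0 0" --pt "0.03 -0.02 0 0 0 0 0" --pt "0.03 -0.02 0 0 0 0 0" --pt "0.03 -0.02 0 0 0 0 0" --pt "0.03 -0.02 0 0 0 0 0" --pt "0.03 -0.02 0 0 0 0 0" --pt "0.03 -0.02 0 0 0 0 0" --pt "0.03 -0.02 0 0 0 0 0" --pt "0.03 -0.02 0 0 0 0 0"

```text
time: 6.43
ee_pos: [0.4259, -0.3456, 0.2044]
tcp_rot: [0.121, -0.697, 0.121, 0.697]
contact_force: [0.6, -0.1, -1.6]
finger_gap: 0.494
```

```bash
python3 -c "
from plan import *
to((614.4,-289,205),90-5.25)
p=ctrl.grab_frame('scene'); save(p,'s2.png')
c=p['frame'][130:330,200:400,::-1]; cv2.imwrite('pics/s2c.png',cv2.resize(c,None,fx=3,fy=3,interpolation=2))
"
```

```text
t 6.43 tcp [ 425.9 -345.6  204.4] jaw yaw -109.7 x-axis [-0.  0. -1.] gap mm 45.3 F [ 0.6 -0.1 -1.6] q7 -1.27
rotvec (tool) rad [-2.522e-01  2.000e-04  1.000e-04] deg [-1.445e+01  1.000e-02  1.000e-02]
shift in turned tool axes mm [  -0.6  -73.6 -182.6] dist 196.8
```

View pics/s2c.png

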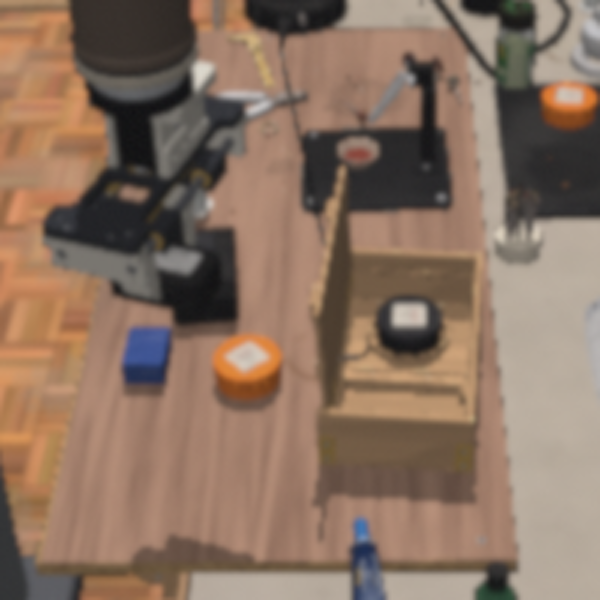

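The adapter is lifted in the jaws at (205,280) in the crop and the nest is empty. I turn to the case's yaw and carry it over the divider.

Call:
send_rows --pt "0.03 0 0 0 -0.084 0 0" --pt "0.03 0 0 0 -0.084 0 0" --pt "0.03 0 0 0 -0.084 0 0" --pt "0.03 0 0 0 0 0 0"

```text
time: 6.82
ee_pos: [0.426, -0.3457, 0.2033]
tcp_rot: [0.031, -0.706, 0.031, 0.706]
contact_force: [0.8, -0.1, -1.8]
finger_gap: 0.496
```

Call:
send_rows --pt "0.03 0 -0.0035 -0.009 0 0 0" --pt "0.03 0 -0.007 -0.018 0 0 0" --pt "0.03 0 -0.007 -0.018 0 0 0" --pt "0.03 0 -0.007 -0.018 0 0 0" --pt "0.03 0 -0.007 -0.018 0 0 0" --pt "0.03 0 -0.007 -0.018 0 0 0" --pt "0.03 0 -0.007 -0.018 0 0 0" --pt "0.03 0 -0.007 -0.018 0 0 0" --pt "0.03 0 -0.007 -0.018 0 0 0" --pt "0.03 0 -0.007 -0.018 0 0 0" --pt "0.03 0 -0.007 -0.0116 0 0 0" --pt "0.03 0 0 0 0 0 0"

```text
time: 7.82
ee_pos: [0.618, -0.2861, 0.2023]
tcp_rot: [-0.032, 0.707, -0.031, -0.706]
contact_force: [0.4, 0.4, -1.4]
finger_gap: 0.498
```

```bash
python3 -c "
from plan import *
to((614.4,-289,60),90-5.25)
p=ctrl.grab_frame('top'); save(p,'t3.png')
c=p['frame'][130:300,300:500,::-1]; cv2.imwrite('pics/t3c.png',cv2.resize(c,None,fx=3.5,fy=3.5,interpolation=2))
"
```

```text
t 7.82 tcp [ 618.  -286.1  202.3] jaw yaw -95.14 x-axis [ 0.001  0.002 -1.   ] gap mm 45.7 F [ 0.4  0.4 -1.4] q7 -1.27
rotvec (tool) rad [ 0.002  -0.0007  0.0018] deg [ 0.11 -0.04  0.1 ]
shift in turned tool axes mm [142.3   3.3   3.3] dist 142.4
```

View pics/t3c.png

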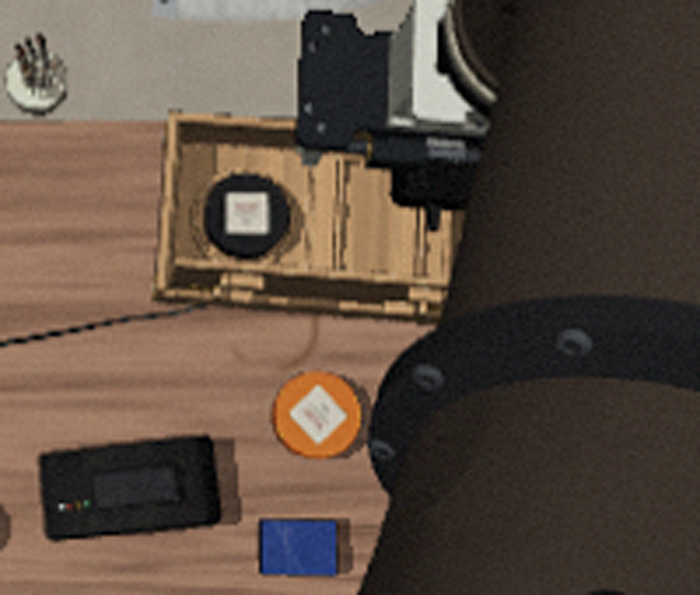

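The picture shows the adapter hanging over the nest half (stub at (433,215) in the crop), with the tin untouched. Lowering into the case to z about 60 mm, with a sideways correction.

Call:
send_rows --pt "0.03 0.012 0.0033 0.0033 0 0 0" --pt "0.03 0.018 0 0 0 0 0" --pt "0.03 0.018 0 0 0 0 0" --pt "0.03 0.018 0 0 0 0 0" --pt "0.03 0.018 0 0 0 0 0" --pt "0.03 0.018 0 0 0 0 0" --pt "0.03 0.018 0 0 0 0 0" --pt "0.03 0.016 0 0 0 0 0" --pt "0.03 0 0 0 0 0 0" --pt "0.03 0 0 0 0 0 0"

```text
time: 8.7
ee_pos: [0.6099, -0.2929, 0.0666]
tcp_rot: [0.033, -0.706, 0.033, 0.707]
contact_force: [-0.2, 0.7, -0.9]
finger_gap: 0.497
```

```bash
python3 -c "
from plan import *
to((614.4,-289,20.5),90-5.25)
p=ctrl.grab_frame('scene'); save(p,'s4.png')
c=p['frame'][180:310,260:400,::-1]; cv2.imwrite('pics/s4c.png',cv2.resize(c,None,fx=4.5,fy=4.5,interpolation=2))
C=cloud(p); v,u=268,336
for v in range(245,285,5): print(v,[(C[v,u]*1000).round().tolist() for u in (325,333,341,349)])
"
```

```text
t 8.7 tcp [ 609.9 -292.9   66.6] jaw yaw -95.35 x-axis [-0.002  0.    -1.   ] gap mm 45.6 F [-0.2  0.7 -0.9] q7 -1.26
rotvec (tool) rad [-0.0018  0.0021 -0.    ] deg [-0.1   0.12 -0.  ]
shift in turned tool axes mm [46.1 -4.3 -4.1] dist 46.5
245 [[590.0, -387.0, 167.0], [608.0, -388.0, 169.0], [626.0, -391.0, 171.0], [649.0, -299.0, 89.0]]
250 [[590.0, -378.0, 145.0], [608.0, -384.0, 150.0], [626.0, -384.0, 149.0], [649.0, -309.0, 81.0]]
255 [[590.0, -317.0, 72.0], [609.0, -336.0, 90.0], [629.0, -320.0, 75.0], [649.0, -318.0, 72.0]]
260 [[589.0, -263.0, 4.0], [610.0, -269.0, 10.0], [631.0, -266.0, 7.0], [652.0, -268.0, 9.0]]
265 [[589.0, -283.0, 6.0], [610.0, -283.0, 6.0], [631.0, -284.0, 6.0], [651.0, -290.0, 11.0]]
270 [[589.0, -350.0, 53.0], [609.0, -350.0, 54.0], [628.0, -353.0, 56.0], [648.0, -357.0, 60.0]]
275 [[589.0, -350.0, 36.0], [609.0, -351.0, 37.0], [628.0, -355.0, 40.0], [648.0, -357.0, 43.0]]
280 [[589.0, -351.0, 20.0], [609.0, -356.0, 24.0], [629.0, -355.0, 23.0], [648.0, -359.0, 27.0]]
```

View pics/s4c.png

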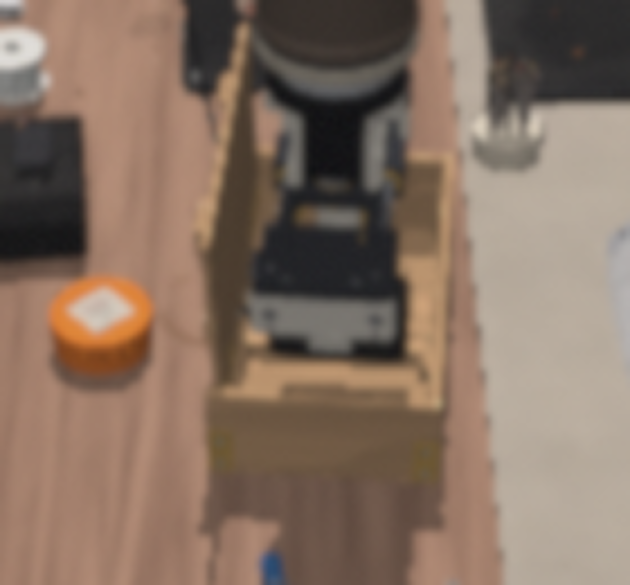

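Call:
send_rows --pt "0.03 0.01 -0.004 -0.004 0 0 0" --pt "0.03 0 0 0 0 0 0" --pt "0.03 0 0 0 0 0 0" --pt "0.03 0 0 0 0 0 0" --pt "0.03 0 0 0 0 0 0"

```text
time: 9.17
ee_pos: [0.6158, -0.289, 0.0573]
tcp_rot: [-0.032, 0.707, -0.033, -0.706]
contact_force: [-0.6, 0.0, -1.1]
finger_gap: 0.501
```

```bash
python3 -c "
from plan import *
to((614.4,-289,20.5),90-5.25)
"
```

```text
t 9.17 tcp [ 615.8 -289.    57.3] jaw yaw -95.26 x-axis [ 0. -0. -1.] gap mm 46.0 F [-0.6  0.  -1.1] q7 -1.26
rotvec (tool) rad [-0.0002 -0.0005 -0.0003] deg [-0.01 -0.03 -0.02]
shift in turned tool axes mm [36.8  0.2  1.4] dist 36.9
```

Call:
send_rows --pt "0.03 0.008 0 0.001 0 0 0" --pt "0.03 0.008 0 0 0 0 0" --pt "0.03 0.008 0 0 0 0 0" --pt "0.03 0.006 0 0 0 0 0" --pt "0.03 0 0 0 0 0 0" --pt "0.03 0 0 0 0 0 0"

```text
time: 9.67
ee_pos: [0.6142, -0.2885, 0.0261]
tcp_rot: [0.033, -0.706, 0.032, 0.707]
contact_force: [-0.8, -0.1, -0.1]
finger_gap: 0.497
```

```bash
python3 -c "
from plan import *
to((614.4,-289,20.5),90-5.25)
"
```

```text
t 9.67 tcp [ 614.2 -288.5   26.1] jaw yaw -95.26 x-axis [-0.001  0.    -1.   ] gap mm 45.7 F [-0.8 -0.1 -0.1] q7 -1.26
rotvec (tool) rad [-0.0001  0.0013  0.0003] deg [-0.01  0.08  0.02]
shift in turned tool axes mm [ 5.6  0.4 -0.2] dist 5.6
```

Call:
send_rows --pt "0.03 0.003 0 0 0 0 0" --pt "0.03 0.002 0 0 0 0 0" --pt "0.03 0 0 0 0 0 0" --pt "0.03 0 0 0 0 0 0"

```text
time: 10.0
ee_pos: [0.6147, -0.2887, 0.022]
tcp_rot: [-0.032, 0.706, -0.032, -0.706]
contact_force: [0.2, 0.1, -1.9]
finger_gap: 0.499
```

```bash
python3 -c "
from plan import *
to((614.4,-289,20.0),90-5.25)
"
```

```text
t 10.0 tcp [ 614.7 -288.7   22. ] jaw yaw -95.26 x-axis [ 0. -0. -1.] gap mm 45.8 F [ 0.2  0.1 -1.9] q7 -1.26
rotvec (tool) rad [-0.0001 -0.     -0.    ] deg [-0.01 -0.   -0.  ]
shift in turned tool axes mm [2.  0.3 0.3] dist 2.0
```

Call:
send_rows --pt "0.03 0.0015 0 0 0 0 0" --pt "0.03 0 0 0 0 0 0" --pt "0.056 0 0 0 0 0 0" --pt "0.056 0 0 0 0 0 0" --pt "0.056 0 0 0 0 0 0" --pt "0.056 0 0 0 0 0 0" --pt "0.056 0 0 0 0 0 0"

```text
time: 10.58
ee_pos: [0.6148, -0.2887, 0.0206]
tcp_rot: [-0.032, 0.706, -0.032, -0.706]
contact_force: [0.0, -0.0, 0.2]
finger_gap: 0.608
```

```bash
python3 -c "
from plan import *
to((614.4,-289,20.0),90-5.25)
"
```

```text
t 10.58 tcp [ 614.8 -288.7   20.6] jaw yaw -95.26 x-axis [ 0. -0. -1.] gap mm 55.8 F [ 0.  -0.   0.2] q7 -1.26
rotvec (tool) rad [-0.0002 -0.0002 -0.0001] deg [-0.01 -0.01 -0.  ]
shift in turned tool axes mm [0.6 0.3 0.3] dist 0.7
```

Call:
send_rows --pt "0.056 -0.01 0 0 0 0 0" --pt "0.056 -0.02 0 0 0 0 0" --pt "0.056 -0.02 0 0 0 0 0" --pt "0.056 -0.02 0 0 0 0 0" --pt "0.056 -0.02 0 0 0 0 0" --pt "0.02 -0.02 0 0 0 0 0" --pt "0 -0.025 0 0 0 0 0" --pt "0 -0.025 0 0 0 0 0" --pt "0 -0.025 0 0 0 0 0" --pt "0 -0.02 0 0 0 0 0" --pt "0 0 0 0 0 0 0"

```text
time: 11.5
ee_pos: [0.6167, -0.2897, 0.2315]
tcp_rot: [-0.032, 0.709, -0.033, -0.704]
contact_force: [0.6, -0.9, 0.8]
finger_gap: 0.222
```

```bash
python3 -c "
from plan import *
to((486.5,-227,220),90-5.25)
p=ctrl.grab_frame('scene'); save(p,'s5.png')
c=p['frame'][160:320,240:400,::-1]; cv2.imwrite('pics/s5c.png',cv2.resize(c,None,fx=4,fy=4,interpolation=2))
"
```

```text
t 11.5 tcp [ 616.7 -289.7  231.5] jaw yaw -95.27 x-axis [ 0.008 -0.003 -1.   ] gap mm 20.4 F [ 0.6 -0.9  0.8] q7 -1.27
rotvec (tool) rad [-0.0004 -0.0079 -0.0023] deg [-0.02 -0.45 -0.13]
shift in turned tool axes mm [ 11.5 -50.5 135.4] dist 144.9
```

View pics/s5c.png

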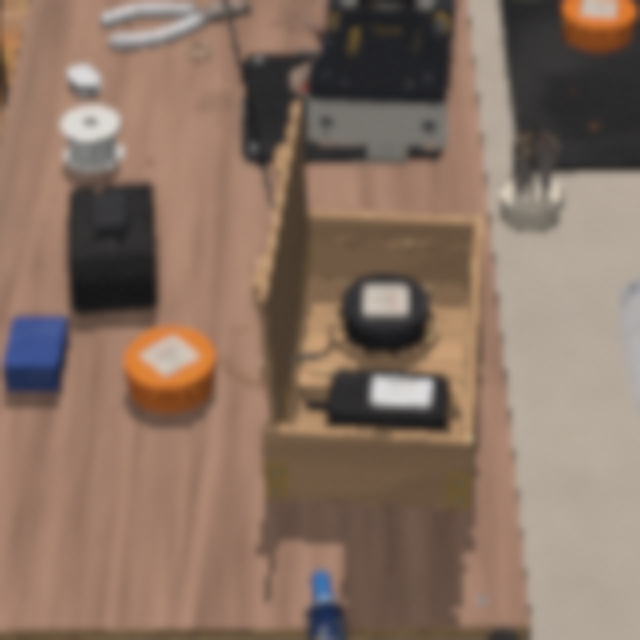

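In the crop the adapter lies flat in the nest at (390,398), next to the tin at (385,310). I move back over the divider to its robot side and check the adapter's height by depth.

Call:
send_rows --pt "0 0 -0.0025 0.007 0 0 0" --pt "0 0 -0.006 0.016 0 0 0" --pt "0 0 -0.006 0.016 0 0 0" --pt "0 0 -0.006 0.016 0 0 0" --pt "0 0 -0.006 0.016 0 0 0" --pt "0 0 -0.006 0.016 0 0 0" --pt "0 0 -0.006 0.016 0 0 0" --pt "0 0 -0.006 0.016 0 0 0" --pt "0 0 -0.006 0.016 0 0 0" --pt "0 0 0 0 0 0 0" --pt "0 0 0 0 0 0 0"

```text
time: 12.47
ee_pos: [0.4834, -0.2254, 0.2248]
tcp_rot: [0.033, -0.706, 0.032, 0.707]
contact_force: [0.5, -0.0, -0.0]
finger_gap: 0.007
```

```bash
python3 -c "
from plan import *
to((486.5,-227,125),90-5.25)
p=ctrl.grab_frame('scene'); save(p,'s6.png')
C=cloud(p)*1000; th=np.radians(-5.25); ex=np.array([np.cos(th),np.sin(th)]); ey=np.array([-np.sin(th),np.cos(th)])
d=C[...,:2]-[611,-238.5]; X=d@ex; Y=d@ey; Z=C[...,2]
m=(abs(X)<57)&(abs(Y+50)<30)&(Z>25)&(Z<50)&(np.arange(400)[:,None]>240)
P=np.c_[X[m],Y[m],Z[m]]; t=P[P[:,2]>36]
A=np.c_[t[:,:2],np.ones(len(t))]; k=np.linalg.lstsq(A,t[:,2],rcond=None)[0]
print(len(P),'top plane',k, 'X',np.percentile(t[:,0],[1,99]),'Y',np.percentile(t[:,1],[1,99]),'z',np.percentile(t[:,2],[5,50,95]))
"
```

```text
t 12.47 tcp [ 483.4 -225.4  224.8] jaw yaw -95.25 x-axis [-0.001  0.001 -1.   ] gap mm 0.6 F [ 0.5 -0.  -0. ] q7 -1.31
rotvec (tool) rad [0.0001 0.0015 0.0005] deg [0.   0.09 0.03]
shift in turned tool axes mm [99.8  1.3 -3.2] dist 99.9
467 top plane [-1.27093293e-02  5.28083406e-03  3.98927813e+01] X [-51.4426289   50.36500341] Y [-75.01479242 -29.21582629] z [36.48365929 39.42609025 42.64486747]
```

The adapter's top is level at about 39.5 mm, as expected for seated. Next I lower the shut fingers in front of the divider.

Call:
send_rows --pt "0 0.01 0 0 0 0 0" --pt "0 0.02 0 0 0 0 0" --pt "0 0.02 0 0 0 0 0" --pt "0 0.02 0 0 0 0 0" --pt "0 0.02 0 0 0 0 0" --pt "0 0.01 0 0 0 0 0" --pt "0 0 0 0 0 0 0"

```text
time: 13.1
ee_pos: [0.4834, -0.2255, 0.1225]
tcp_rot: [0.033, -0.705, 0.032, 0.708]
contact_force: [-0.9, 0.8, -0.3]
finger_gap: 0.003
```

Call:
send_rows --pt "0 0 0 -0.006 0 0 0" --pt "0 0 0 -0.01 0 0 0" --pt "0 0 0 -0.01 0 0 0" --pt "0 0 0 -0.01 0 0 0" --pt "0 0 0 -0.01 0 0 0" --pt "0 0 0 -0.01 0 0 0" --pt "0 0 0 -0.01 0 0 0" --pt "0 0 0 0 0 0 0"

```text
time: 13.77
ee_pos: [0.553, -0.2319, 0.1254]
tcp_rot: [-0.032, 0.707, -0.032, -0.706]
contact_force: [-0.2, -0.3, 0.3]
finger_gap: 0.001
```

```bash
python3 -c "
from plan import *
to((606,-238,125),90-5.25)
p=ctrl.grab_frame('scene'); save(p,'s7.png')
c=p['frame'][160:320,240:400,::-1]; cv2.imwrite('pics/s7c.png',cv2.resize(c,None,fx=4,fy=4,interpolation=2))
"
```

```text
t 13.77 tcp [ 553.  -231.9  125.4] jaw yaw -95.2 x-axis [ 0.001 -0.    -1.   ] gap mm 0.1 F [-0.2 -0.3  0.3] q7 -1.33
rotvec (tool) rad [ 0.0009 -0.0014 -0.    ] deg [ 0.05 -0.08 -0.  ]
shift in turned tool axes mm [  0.4   1.2 -53.4] dist 53.4
```

View pics/s7c.png

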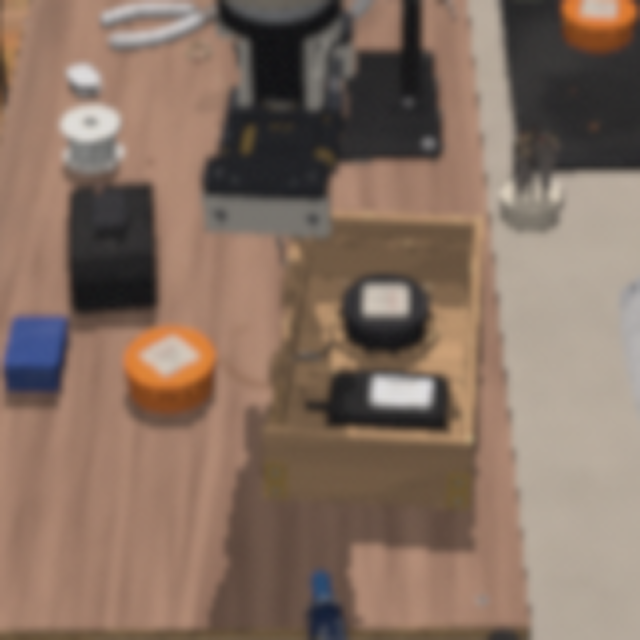

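The divider now stands edge-on, just past upright (edge near (290,290) in the crop). I keep pushing.

Call:
send_rows --pt "0 0 0 -0.006 0 0 0" --pt "0 0 0 -0.01 0 0 0" --pt "0 0 0 -0.01 0 0 0" --pt "0 0 0 -0.01 0 0 0" --pt "0 0 0 -0.01 0 0 0" --pt "0 0 0 -0.01 0 0 0" --pt "0 0 0 -0.004 0 0 0" --pt "0 0 0 0 0 0 0" --pt "0 0 0 0 0 0 0" --pt "0 0 0 0 0 0 0" --pt "0 0 0 0 0 0 0" --pt "0 0 0 0 0 0 0"

```text
time: 14.82
ee_pos: [0.6099, -0.2377, 0.1256]
tcp_rot: [0.032, -0.706, 0.033, 0.706]
contact_force: [0.5, 0.3, -0.0]
finger_gap: -0.001
```

```bash
cat > cs.py <<'E'
from h import *
th=np.radians(-5.25); ex=np.array([np.cos(th),np.sin(th)]); ey=np.array([-np.sin(th),np.cos(th)])
def prof(p):
    C=cloud(p)*1000; d=C[...,:2]-[611,-238.5]; X=d@ex; Y=d@ey; Z=C[...,2]
    for y0 in (-80,-40,0,40,80):
        print('y',y0,[(x0,int(m.sum()),round(float(np.median(Z[m])),1)) for x0 in range(-70,71,14) for m in [(abs(X-x0)<7)&(abs(Y-y0)<10)&(Z<100)&(Z>-5)] if m.sum()>3])
E
python3 -c "
from plan import *; from cs import prof
to((606,-238,125),90-5.25)
p=ctrl.grab_frame('scene'); save(p,'s8.png'); prof(p)
c=p['frame'][160:320,240:400,::-1]; cv2.imwrite('pics/s8c.png',cv2.resize(c,None,fx=4,fy=4,interpolation=2))
"
```

```text
t 14.82 tcp [ 609.9 -237.7  125.6] jaw yaw -95.28 x-axis [-0. -0. -1.] gap mm -0.1 F [ 0.5  0.3 -0. ] q7 -1.34
rotvec (tool) rad [-0.0004  0.0001 -0.0001] deg [-0.03  0.   -0.01]
shift in turned tool axes mm [0.6 0.6 3.9] dist 4.0
y -80 [(-70, 26, 1.5), (-56, 23, 48.3), (-42, 40, 55.5), (-28, 40, 63.2), (-14, 45, 68.5), (0, 50, 76.0), (14, 64, 83.8), (28, 55, 92.0), (42, 33, 37.3), (56, 5, 60.0), (70, 34, 18.0)]
y -40 [(-70, 18, 2.1), (-56, 23, 47.2), (-42, 21, 54.8), (-28, 24, 63.1), (-14, 27, 71.6), (0, 24, 78.8), (14, 30, 86.6), (28, 21, 96.0), (42, 28, 39.4), (56, 37, 12.6), (70, 28, 3.0)]
y 0 [(-70, 20, 2.4), (-56, 23, 45.1), (-42, 24, 54.3), (-28, 23, 62.2), (-14, 22, 70.7), (0, 26, 78.6), (14, 27, 86.5), (28, 23, 94.5), (42, 12, 97.7), (56, 24, 8.0), (70, 27, 3.2)]
y 40 [(-70, 16, 2.1), (-56, 23, 45.8), (-42, 27, 56.1), (-28, 23, 62.3), (-14, 22, 70.7), (0, 23, 77.7), (14, 18, 85.0), (28, 9, 92.6), (42, 18, 8.3), (56, 21, 7.8), (70, 23, 3.7)]
y 80 [(-70, 22, 2.7), (-56, 17, 49.5), (-42, 7, 54.8), (28, 9, 96.4), (42, 15, 8.6), (56, 23, 7.6), (70, 25, 2.6)]
```

View pics/s8c.png

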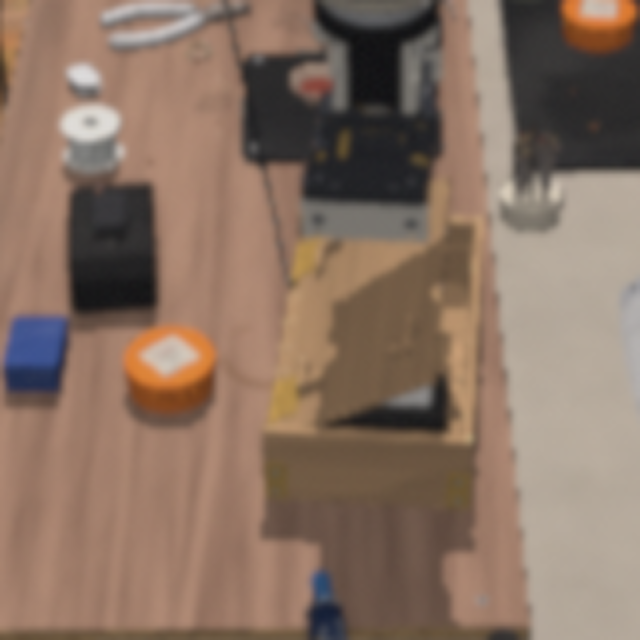

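The divider is past its balance point and falling shut by itself, at about 30° in the profile. I rise and turn the hand toward the tester's jaw direction.

Call:
send_rows --pt "0 -0.01 0 0 0 0 0" --pt "0.02 -0.02 0 0 0 0 0" --pt "0.04 -0.02 0 0 0 0 0" --pt "0.06 -0.02 0 0 0 0 0" --pt "0.0918 -0.02 0 0 0 0 0" --pt "0.0918 0 0 0 -0.1 0 0" --pt "0.0918 0 0 0 -0.11 0 0" --pt "0.0918 0 0 0 -0.11 0 0" --pt "0.0918 0 0 0 -0.11 0 0" --pt "0.0918 0 0 0 -0.11 0 0" --pt "0.0918 0 0 0 -0.11 0 0" --pt "0.0918 0 0 0 -0.11 0 0"

```text
time: 15.87
ee_pos: [0.6103, -0.2377, 0.2164]
tcp_rot: [0.234, 0.668, 0.233, -0.667]
contact_force: [-1.1, 0.5, -0.1]
finger_gap: 0.755
```

Call:
send_rows --pt "0.0918 0 0 0 -0.11 0 0" --pt "0.0918 0 0 0 -0.11 0 0" --pt "0.0918 0 0 0 -0.11 0 0" --pt "0.0918 0 0 0 -0.11 0 0" --pt "0.0918 0 0 0 -0.11 0 0" --pt "0.0918 0 0 0 -0.11 0 0" --pt "0.0918 0 0 0 -0.11 0 0" --pt "0.0918 0 0 0 -0.11 0 0" --pt "0.0918 0 0 0 -0.11 0 0" --pt "0.0918 0 0 0 0 0 0"

```text
time: 16.7
ee_pos: [0.6102, -0.238, 0.2162]
tcp_rot: [0.523, 0.476, 0.522, -0.476]
contact_force: [0.2, -0.1, -0.4]
finger_gap: 1.003
```

```bash
python3 -c "
from plan import *; from cs import prof
to((421.6,-102.2,210),5.8)
p=ctrl.grab_frame('scene'); save(p,'s9.png'); prof(p)
c=p['frame'][160:320,240:400,::-1]; cv2.imwrite('pics/s9c.png',cv2.resize(c,None,fx=4,fy=4,interpolation=2))
"
```

```text
t 16.7 tcp [ 610.2 -238.   216.2] jaw yaw 5.28 x-axis [ 0.    -0.001 -1.   ] gap mm 92.1 F [ 0.2 -0.1 -0.4] q7 0.23
rotvec (tool) rad [-0.0092  0.0006 -0.0004] deg [-0.52  0.03 -0.02]
shift in turned tool axes mm [   6.2 -173.9 -154.2] dist 232.5
y -80 [(-70, 25, 1.4), (-56, 26, 48.0), (-42, 33, 48.5), (-28, 43, 48.5), (-14, 37, 47.8), (0, 31, 47.9), (14, 29, 47.2), (28, 35, 48.3), (42, 42, 48.3), (56, 26, 48.0), (70, 33, 3.9)]
y -40 [(-70, 17, 1.7), (-56, 17, 42.1), (-42, 28, 47.1), (-28, 29, 47.8), (-14, 29, 47.6), (0, 28, 47.7), (14, 31, 47.3), (28, 25, 47.3), (42, 25, 47.5), (56, 23, 45.8), (70, 30, 30.9)]
y 0 [(-70, 16, 2.1), (-56, 19, 44.5), (-42, 27, 48.2), (-28, 24, 46.7), (-14, 28, 47.2), (0, 27, 47.1), (14, 29, 47.4), (28, 26, 47.6), (42, 24, 47.6), (56, 31, 47.7), (70, 25, 4.2)]
y 40 [(-70, 17, 1.8), (-56, 25, 44.6), (-42, 27, 47.9), (-28, 25, 48.5), (-14, 24, 46.9), (0, 24, 47.9), (14, 24, 47.0), (28, 26, 47.2), (42, 25, 47.3), (56, 25, 46.2), (70, 23, 3.5)]
y 80 [(-70, 24, 2.3), (-56, 19, 47.2), (-42, 18, 48.1), (-28, 14, 47.3), (-14, 24, 46.9), (0, 22, 47.9), (14, 24, 47.1), (28, 18, 46.8), (42, 14, 48.0), (56, 26, 47.5), (70, 27, 2.6)]
```

View pics/s9c.png

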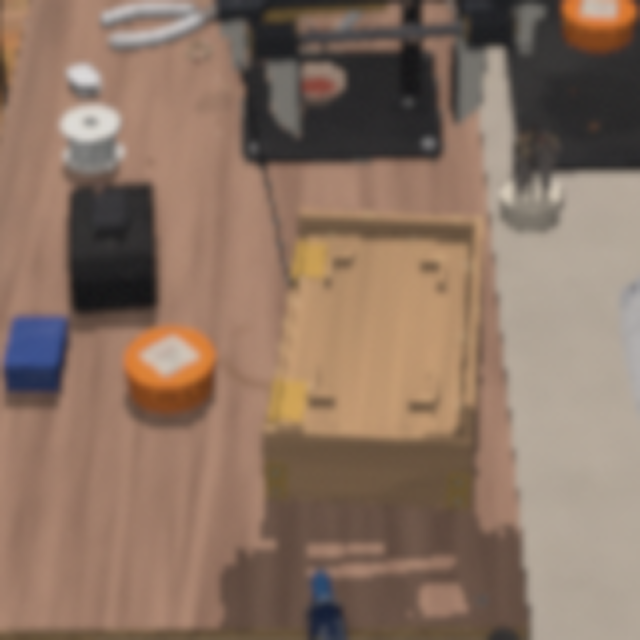

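The divider is closed and level: the profile reads 47 to 48 mm everywhere, and the upper nest's four ribs show. Next I check the tester's height profile from the first top shot.

Run:
```python
from h import *
C=np.load('pics/C.npy')*1000
P=C[245:295,300:372].reshape(-1,3); th=np.radians(5.8)
d=P[:,:2]-[421.6,-102.2]; X=d@[np.cos(th),np.sin(th)]; Y=d@[-np.sin(th),np.cos(th)]
for x0 in range(-36,37,8): print(x0,[ (round(float(np.median(P[m,2])),0)) if m.sum()>2 else None for y0 in range(-66,67,12) for m in [(abs(X-x0)<4)&(abs(Y-y0)<6)]])
P2=P[(P[:,2]>15)]; 
for lo,hi in ((15,30),(30,45),(45,62)):
    r=cv2.minAreaRect(P[(P[:,2]>lo)&(P[:,2]<hi)][:,:2].astype(np.float32)); print(lo,r)
```

```text
-36 [0.0, 1.0, 0.0, 1.0, 0.0, 1.0, 2.0, 2.0, 1.0, 1.0, 1.0, 1.0]
-28 [2.0, 38.0, 44.0, 46.0, 46.0, 43.0, 40.0, 36.0, 33.0, 28.0, 24.0, 2.0]
-20 [2.0, 40.0, 45.0, 46.0, 47.0, 44.0, 40.0, 38.0, 34.0, 30.0, 25.0, 1.0]
-12 [3.0, 40.0, 45.0, 48.0, 51.0, 50.0, 46.0, 43.0, 34.0, 30.0, 26.0, 1.0]
-4 [2.0, 40.0, 45.0, 56.0, 54.0, 50.0, 48.0, 45.0, 34.0, 29.0, 26.0, 2.0]
4 [1.0, 40.0, 44.0, 56.0, 55.0, 51.0, 49.0, 47.0, 34.0, 30.0, 25.0, 2.0]
12 [1.0, 40.0, 45.0, 52.0, 52.0, 49.0, 46.0, 43.0, 34.0, 30.0, 26.0, 1.0]
20 [2.0, 38.0, 44.0, 46.0, 46.0, 44.0, 40.0, 36.0, 35.0, 30.0, 25.0, 2.0]
28 [2.0, 40.0, 44.0, 45.0, 46.0, 42.0, 39.0, 37.0, 33.0, 30.0, 24.0, 1.0]
36 [0.0, 1.0, 1.0, 1.0, 2.0, 1.0, 1.0, 1.0, 0.0, 2.0, 1.0, 1.0]
15 ((421.58782958984375, -102.05540466308594), (62.20290756225586, 123.56702423095703), 5.84470272064209)
30 ((422.36669921875, -109.5731201171875), (62.16521072387695, 108.91537475585938), 5.8215651512146)
45 ((424.2279357910156, -114.65495300292969), (74.27901458740234, 59.15796661376953), 89.58724975585938)
```

Call:
send_rows --pt "0.0918 0 -0.008 -0.007 -0.009 0 0" --pt "0.0918 0 -0.0175 -0.0155 0 0 0" --pt "0.0918 0 -0.0175 -0.0155 0 0 0" --pt "0.0918 0 -0.0175 -0.0155 0 0 0" --pt "0.0918 0 -0.0175 -0.0155 0 0 0" --pt "0.0918 0 -0.0175 -0.0155 0 0 0" --pt "0.0918 0 -0.0175 -0.0155 0 0 0" --pt "0.0918 0 -0.0175 -0.0155 0 0 0" --pt "0.0918 0 -0.0175 -0.0155 0 0 0" --pt "0.0918 0 -0.0175 -0.0155 0 0 0" --pt "0.0918 0 -0.0084 -0.0077 0 0 0" --pt "0.0918 0 0 0 0 0 0"

```text
time: 17.75
ee_pos: [0.421, -0.0996, 0.216]
tcp_rot: [0.523, 0.476, 0.523, -0.476]
contact_force: [0.1, -0.1, -0.2]
finger_gap: 0.998
```

Call:
send_rows --pt "0.0918 0.01 0 0 0 0 0" --pt "0.0918 0.018 0 0 0 0 0" --pt "0.0918 0.018 0 0 0 0 0" --pt "0.0918 0.018 0 0 0 0 0" --pt "0.0918 0.018 0 0 0 0 0" --pt "0.0918 0.018 0 0 0 0 0" --pt "0.0918 0.01 0 0 0 0 0" --pt "0.0918 0 0 0 0 0 0" --pt "0.0918 0 0 0 0 0 0" --pt "0.0918 0 0 0 0 0 0"

```text
time: 18.58
ee_pos: [0.4233, -0.1011, 0.1056]
tcp_rot: [0.523, 0.476, 0.523, -0.475]
contact_force: [0.8, -0.0, -0.2]
finger_gap: 1.002
```

```bash
python3 -c "
from plan import *
to((421.6,-102.1,16),5.8)
p=ctrl.grab_frame('scene'); save(p,'s10.png')
c=p['frame'][140:300,200:360,::-1]; cv2.imwrite('pics/s10c.png',cv2.resize(c,None,fx=4,fy=4,interpolation=2))
"
```

```text
t 18.58 tcp [ 423.3 -101.1  105.6] jaw yaw 5.47 x-axis [ 0.001  0.    -1.   ] gap mm 91.9 F [ 0.8 -0.  -0.2] q7 0.0
rotvec (tool) rad [-0.0057 -0.     -0.0006] deg [-0.33 -0.   -0.04]
shift in turned tool axes mm [89.6 -1.8  0.8] dist 89.6
```

View pics/s10c.png

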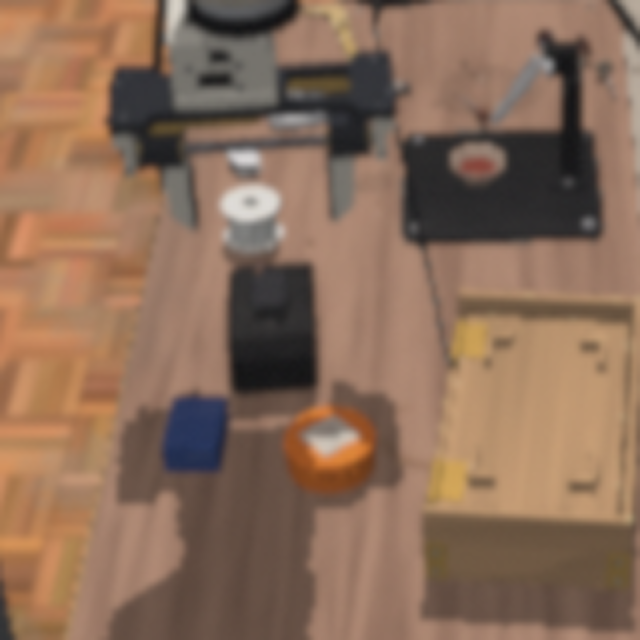

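The open jaws are centred over the tester at (272,325) in the crop, with the wax and spool clear of them. Lowering.

Call:
send_rows --pt "0.0918 0.006 -0.0015 0.0005 -0.005 0 0" --pt "0.0918 0.012 0 0 0 0 0" --pt "0.0918 0.014 0 0 0 0 0" --pt "0.0918 0.014 0 0 0 0 0" --pt "0.0918 0.014 0 0 0 0 0" --pt "0.0918 0.014 0 0 0 0 0" --pt "0.0918 0.01 0 0 0 0 0" --pt "0.0918 0.005 0 0 0 0 0" --pt "0.0918 0 0 0 0 0 0" --pt "0.0918 0 0 0 0 0 0"

```text
time: 19.47
ee_pos: [0.4211, -0.1015, 0.0166]
tcp_rot: [0.525, 0.474, 0.525, -0.474]
contact_force: [0.1, -0.2, 0.7]
finger_gap: 0.998
```

Call:
send_rows --pt "0.05 0 0 0 0 0 0" --pt "0.05 0 0 0 0 0 0" --pt "0.05 0 0 0 0 0 0" --pt "0.05 0 0 0 0 0 0" --pt "0.05 0 0 0 0 0 0" --pt "0.05 0 0 0 0 0 0" --pt "0.05 0 0 0 0 0 0" --pt "0.05 0 0 0 0 0 0"

```text
time: 20.13
ee_pos: [0.4215, -0.1015, 0.0167]
tcp_rot: [0.525, 0.474, 0.524, -0.474]
contact_force: [0.6, -0.7, 6.7]
finger_gap: 0.675
```

```bash
python3 -c "
from plan import *
to((421.6,-102.1,16),5.8)
"
```

```text
t 20.13 tcp [ 421.5 -101.5   16.7] jaw yaw 5.81 x-axis [ 0.001 -0.    -1.   ] gap mm 62.0 F [ 0.6 -0.7  6.7] q7 -0.11
rotvec (tool) rad [ 0.0002  0.0003 -0.0009] deg [ 0.01  0.02 -0.05]
shift in turned tool axes mm [0.7 0.1 0.6] dist 1.0
```

Call:
send_rows --pt "0.05 -0.004 0 0 0 0 0" --pt "0.05 -0.01 0 0 0 0 0" --pt "0.05 -0.015 0 0 0 0 0" --pt "0.05 -0.018 0 0 0 0 0" --pt "0.05 -0.018 0 0 0 0 0" --pt "0.05 -0.018 0 0 0 0 0" --pt "0.05 -0.018 0 0 0 0 0" --pt "0.05 -0.018 0 0 0 0 0" --pt "0.05 -0.01 0 0 0 0 0" --pt "0.05 -0.004 0 0 0 0 0" --pt "0.05 0 0 0 0 0 0"

```text
time: 21.05
ee_pos: [0.4209, -0.1015, 0.1499]
tcp_rot: [0.525, 0.474, 0.524, -0.474]
contact_force: [-0.3, -0.3, -3.1]
finger_gap: 0.675
```

```bash
python3 -c "
from plan import *
to((611,-238.5,150),-5.25)
p=ctrl.grab_frame('scene'); save(p,'s11.png')
c=p['frame'][140:300,200:360,::-1]; cv2.imwrite('pics/s11c.png',cv2.resize(c,None,fx=4,fy=4,interpolation=2))
"
```

```text
t 21.05 tcp [ 420.9 -101.5  149.9] jaw yaw 5.8 x-axis [ 0.001 -0.    -1.   ] gap mm 61.9 F [-0.3 -0.3 -3.1] q7 0.06
rotvec (tool) rad [ 0.1928  0.0004 -0.0005] deg [11.05  0.02 -0.03]
shift in turned tool axes mm [-1.000e-01  2.019e+02  1.190e+02] dist 234.3
```

View pics/s11c.png

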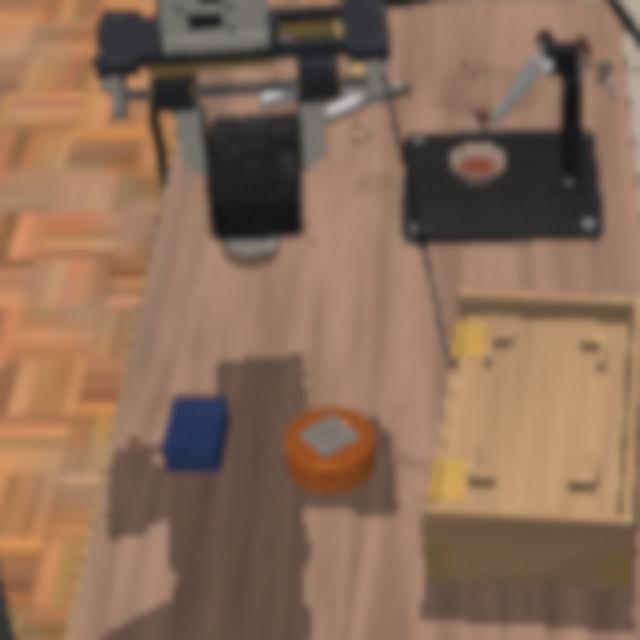

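The tester is level in the jaws at (255,175) in the crop. I turn to the case's yaw and carry it over the nest.

Call:
send_rows --pt "0.05 0 0 0 0.05 0 0" --pt "0.05 0 0 0 0.07 0 0" --pt "0.05 0 0 0 0.05 0 0" --pt "0.05 0 0 0 0.023 0 0" --pt "0.05 0 0 0 0 0 0"

```text
time: 21.52
ee_pos: [0.4203, -0.1013, 0.1485]
tcp_rot: [-0.476, -0.522, -0.477, 0.523]
contact_force: [-0.7, 0.9, -3.8]
finger_gap: 0.67
```

Call:
send_rows --pt "0.05 0 0.008 0.0047 0 0 0" --pt "0.05 0 0.0176 0.0104 0 0 0" --pt "0.05 0 0.0176 0.0104 0 0 0" --pt "0.05 0 0.0176 0.0104 0 0 0" --pt "0.05 0 0.0176 0.0104 0 0 0" --pt "0.05 0 0.0176 0.0104 0 0 0" --pt "0.05 0 0.0176 0.0104 0 0 0" --pt "0.05 0 0.0176 0.0104 0 0 0" --pt "0.05 0 0.0176 0.0104 0 0 0" --pt "0.05 0 0.0176 0.0104 0 0 0" --pt "0.05 0 0.0176 0.0104 0 0 0" --pt "0.05 0 0.0114 0.0065 0 0 0"

```text
time: 22.52
ee_pos: [0.6065, -0.2362, 0.1485]
tcp_rot: [-0.477, -0.522, -0.477, 0.522]
contact_force: [1.2, 0.9, -4.4]
finger_gap: 0.67
```

Call:
send_rows --pt "0.05 0 0.0065 0.0038 0 0 0" --pt "0.05 0 0 0 0 0 0" --pt "0.05 0 0 0 0 0 0" --pt "0.05 0 0 0 0 0 0" --pt "0.05 0 0 0 0 0 0"

```text
time: 22.93
ee_pos: [0.6105, -0.2377, 0.1494]
tcp_rot: [-0.477, -0.522, -0.477, 0.522]
contact_force: [0.0, -0.2, -2.9]
finger_gap: 0.669
```

```bash
python3 -c "
from plan import *
to((611,-238.5,64),-5.25)
p=ctrl.grab_frame('scene'); save(p,'s12.png')
c=p['frame'][160:320,240:400,::-1]; cv2.imwrite('pics/s12c.png',cv2.resize(c,None,fx=4,fy=4,interpolation=2))
"
```

```text
t 22.93 tcp [ 610.5 -237.7  149.4] jaw yaw -5.2 x-axis [-0.001  0.    -1.   ] gap mm 61.4 F [ 0.  -0.2 -2.9] q7 0.03
rotvec (tool) rad [ 0.0009 -0.0002  0.0006] deg [ 0.05 -0.01  0.04]
shift in turned tool axes mm [85.4  0.6  0.7] dist 85.4
```

View pics/s12c.png

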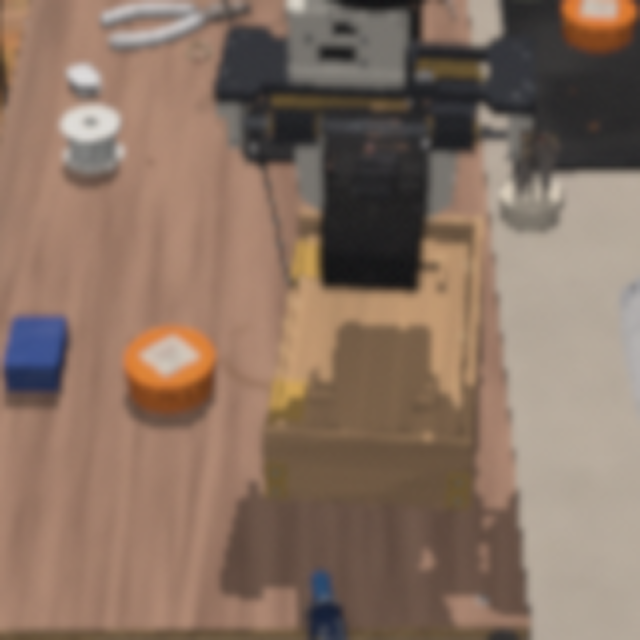

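The tester hangs over the nest, and its shadow falls between the ribs. Lowering most of the way.

Call:
send_rows --pt "0.05 0.006 0.0005 0.0005 0 0 0" --pt "0.05 0.01 0 0 0 0 0" --pt "0.05 0.012 0 0 0 0 0" --pt "0.05 0.012 0 0 0 0 0" --pt "0.05 0.012 0 0 0 0 0" --pt "0.05 0.01 0 0 0 0 0" --pt "0.05 0.006 0 0 0 0 0" --pt "0.05 0 0 0 0 0 0" --pt "0.05 0 0 0 0 0 0" --pt "0.05 0 0 0 0 0 0"

```text
time: 23.82
ee_pos: [0.6121, -0.239, 0.082]
tcp_rot: [0.477, 0.523, 0.476, -0.522]
contact_force: [0.8, -0.1, -2.6]
finger_gap: 0.672
```

```bash
python3 -c "
from plan import *
to((611,-238.5,64),-5.25)
p=ctrl.grab_frame('scene'); save(p,'s13.png')
c=p['frame'][190:300,280:390,::-1]; cv2.imwrite('pics/s13c.png',cv2.resize(c,None,fx=5.5,fy=5.5,interpolation=2))
"
```

```text
t 23.82 tcp [ 612.1 -239.    82. ] jaw yaw -5.25 x-axis [ 0.001 -0.    -1.   ] gap mm 61.7 F [ 0.8 -0.1 -2.6] q7 0.01
rotvec (tool) rad [ 0.0001  0.0002 -0.001 ] deg [ 0.    0.01 -0.06]
shift in turned tool axes mm [18.  -1.2 -0.4] dist 18.0
```

View pics/s13c.png

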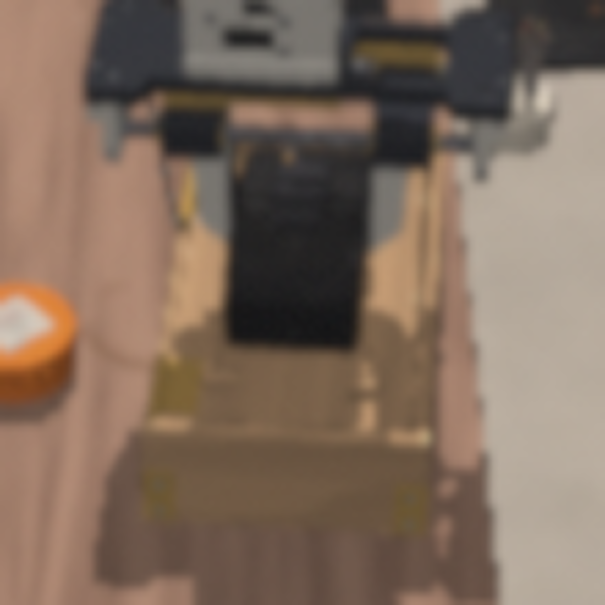

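The fingers (right one near (385,215) in the crop) stay clear of the back wall at (430,250), and the tester is centred. The last part goes slowly.

Call:
send_rows --pt "0.05 0.004 -0.0006 0 0 0 0" --pt "0.05 0.004 0 0 0 0 0" --pt "0.05 0.004 0 0 0 0 0" --pt "0.05 0.003 0 0 0 0 0" --pt "0.05 0 0 0 0 0 0" --pt "0.05 0 0 0 0 0 0" --pt "0.05 0 0 0 0 0 0"

```text
time: 24.45
ee_pos: [0.6111, -0.2389, 0.0664]
tcp_rot: [0.477, 0.522, 0.477, -0.522]
contact_force: [-0.2, -0.1, -2.9]
finger_gap: 0.67
```

```bash
python3 -c "
from plan import *
to((611,-238.5,64),-5.25)
"
```

```text
t 24.45 tcp [ 611.1 -238.9   66.4] jaw yaw -5.25 x-axis [ 0.  0. -1.] gap mm 61.5 F [-0.2 -0.1 -2.9] q7 0.0
rotvec (tool) rad [ 0.     -0.     -0.0001] deg [ 0.   -0.   -0.01]
shift in turned tool axes mm [ 2.4 -0.2 -0.4] dist 2.5
```

Call:
send_rows --pt "0.05 0.001 0 0 0 0 0" --pt "0.05 0.001 0 0 0 0 0" --pt "0.05 0 0 0 0 0 0" --pt "0.05 0 0 0 0 0 0"

```text
time: 24.78
ee_pos: [0.611, -0.2389, 0.0644]
tcp_rot: [-0.477, -0.522, -0.477, 0.522]
contact_force: [0.9, 0.5, -3.8]
finger_gap: 0.676
```

```bash
python3 -c "
from plan import *
to((611,-238.5,64),-5.25)
"
```

```text
t 24.78 tcp [ 611.  -238.9   64.4] jaw yaw -5.25 x-axis [-0.  0. -1.] gap mm 62.1 F [ 0.9  0.5 -3.8] q7 0.0
rotvec (tool) rad [ 0.     -0.      0.0001] deg [ 0. -0.  0.]
shift in turned tool axes mm [ 0.4 -0.  -0.4] dist 0.5
```

Call:
send_rows --pt "0.05 0.001 0 0 0 0 0" --pt "0.05 0.0005 0 0 0 0 0" --pt "0.05 0 0 0 0 0 0" --pt "0.05 0 0 0 0 0 0"

```text
time: 25.12
ee_pos: [0.6112, -0.2389, 0.0638]
tcp_rot: [0.477, 0.522, 0.476, -0.522]
contact_force: [-3.2, 0.7, 6.4]
finger_gap: 0.675
```

Contact: about 6 N upward at z = 63.8 mm, which matches the expected seating height. I open a little and look.

Call:
send_rows --pt "0.068 0 0 0 0 0 0" --pt "0.068 0 0 0 0 0 0" --pt "0.068 0 0 0 0 0 0" --pt "0.068 0 0 0 0 0 0" --pt "0.068 0 0 0 0 0 0"

```text
time: 25.53
ee_pos: [0.6111, -0.2389, 0.0629]
tcp_rot: [0.477, 0.522, 0.477, -0.522]
contact_force: [0.4, 0.1, 0.4]
finger_gap: 0.742
```

```bash
python3 -c "
from plan import *
to((611,-238.5,64),-5.25)
"
```

```text
t 25.53 tcp [ 611.1 -238.9   62.9] jaw yaw -5.25 x-axis [ 0. -0. -1.] gap mm 68.1 F [0.4 0.1 0.4] q7 0.0
rotvec (tool) rad [ 0.0001  0.     -0.0001] deg [ 0.    0.   -0.01]
shift in turned tool axes mm [-1.1 -0.2 -0.4] dist 1.2
```

Call:
send_rows --pt "0.068 -0.004 0 0 0 0 0" --pt "0.068 -0.01 0 0 0 0 0" --pt "0.068 -0.018 0 0 0 0 0" --pt "0.068 -0.02 0 0 0 0 0" --pt "0.068 -0.02 0 0 0 0 0" --pt "0.068 -0.02 0 0 0 0 0" --pt "0.068 -0.02 0 0 0 0 0" --pt "0.068 -0.02 0 0 0 0 0" --pt "0.068 -0.02 0 0 0 0 0" --pt "0.068 -0.01 0 0 0 0 0" --pt "0.068 0 0 0 0 0 0"

```text
time: 26.45
ee_pos: [0.6125, -0.2391, 0.2283]
tcp_rot: [0.478, 0.523, 0.475, -0.521]
contact_force: [0.7, 0.3, 0.4]
finger_gap: 0.745
```

Call:
send_rows --pt "0.068 0 -0.01 0 0 0 0" --pt "0.068 0 -0.02 0 0 0 0" --pt "0.068 0 -0.025 0 0 0 0" --pt "0.068 0 -0.025 0 0 0 0" --pt "0.068 0 -0.025 0 0 0 0" --pt "0.068 0 -0.025 0 0 0 0" --pt "0.068 0 -0.025 0 0 0 0" --pt "0.068 0 -0.02 0 0 0 0" --pt "0.068 0 -0.01 0 0 0 0" --pt "0.068 0 0 0 0 0 0"

```text
time: 27.28
ee_pos: [0.4246, -0.222, 0.2244]
tcp_rot: [-0.476, -0.522, -0.477, 0.523]
contact_force: [-1.0, -0.0, 0.5]
finger_gap: 0.739
```

```bash
cat > fin.py <<'E'
from plan import *; from cs import ex,ey
to()
s=ctrl.grab_frame('scene'); t=ctrl.grab_frame('top'); save(t,'t14.png')
a=cv2.resize(s['frame'][170:310,220:390,::-1],None,fx=4,fy=4,interpolation=2); cv2.imwrite('pics/s14c.png',a)
for n,p in (('scene',s),('top',t)):
    C=cloud(p)*1000; d=C[...,:2]-[611,-238.5]; X=d@ex; Y=d@ey; Z=C[...,2]
    m=(abs(X)<60)&(abs(Y)<100)&(Z>62)&(Z<115)
    if m.sum()>50: print(n,m.sum(),cv2.minAreaRect(np.c_[X[m],Y[m]].astype(np.float32)),'zmax',np.percentile(Z[m],99))
    for y0 in (-80,80): print('div y',y0,[(x0,round(float(np.median(Z[q])),1)) for x0 in range(-42,50,14) for q in [(abs(X-x0)<7)&(abs(Y-y0)<8)&(Z<60)&(Z>20)] if q.sum()>3])
    print('wax',[ (np.array(at_z(p,[q['at']],.0)[0])*1000).round().tolist()+[round(q['score'],2)] for q in ctrl.tip_of(p,'wax_block')][:2],'spool',[ (np.array(at_z(p,[q['at']],.0)[0])*1000).round().tolist()+[round(q['score'],2)] for q in ctrl.tip_of(p,'solder_spool')][:2])
E
python3 fin.py
```

```text
t 27.28 tcp [ 424.6 -222.   224.4] jaw yaw -5.32 x-axis [-0.002 -0.    -1.   ] gap mm 67.9 F [-1.  -0.   0.5] q7 0.18
rotvec (tool) rad [0.     0.0003 0.0018] deg [0.   0.01 0.1 ]
scene 815 ((5.210422515869141, 16.437789916992188), (179.96417236328125, 79.49063110351562), 80.88401794433594) zmax 104.76760715297178
div y -80 [(-42, 47.5), (-28, 50.3), (-14, 48.5), (0, 47.5), (14, 47.4), (28, 47.7), (42, 48.3)]
div y 80 [(-42, 48.1), (-28, 46.7), (-14, 47.6), (0, 47.3), (28, 49.2), (42, 47.3)]
wax [[387.0, -235.0, 0.0, 0.85]] spool [[398.0, 12.0, 0.0, 0.75]]
top 1378 ((12.736217498779297, -9.682746887207031), (140.68194580078125, 92.23812103271484), 89.3408203125) zmax 103.93728893270669
div y -80 [(-28, 47.1), (-14, 46.3), (0, 46.0), (14, 47.2), (28, 46.7), (42, 46.2)]
div y 80 [(-42, 47.3), (-28, 47.1), (-14, 47.7), (0, 47.0), (14, 47.6), (28, 46.5), (42, 47.4)]
wax [[388.0, -225.0, 0.0, 0.71]] spool [[397.0, 23.0, 0.0, 0.62]]
```

View pics/s14c.png

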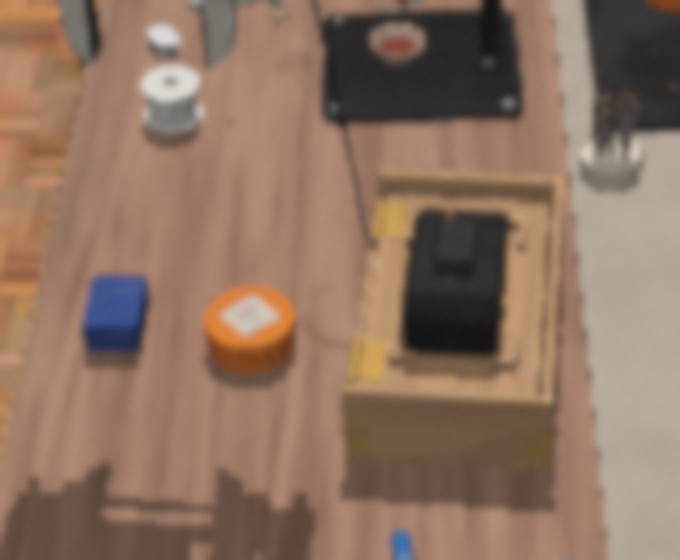

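View pics/t14.png

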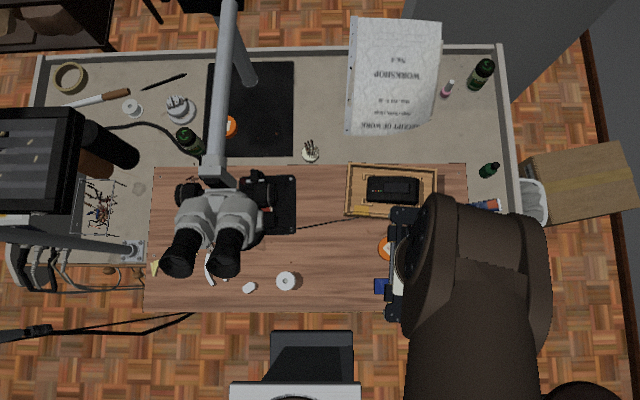

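Run:
```python
from h import *; from cs import ex,ey
t=ctrl.grab_frame('top'); C=cloud(t)*1000; d=C[...,:2]-[611,-238.5]; X=d@ex; Y=d@ey; Z=C[...,2]
m=(abs(X)<48)&(abs(Y)<80)&(Z>64)&(Z<112)&(t['frame'].max(2)<60)
print(m.sum(),cv2.minAreaRect(np.c_[X[m],Y[m]].astype(np.float32)))
for y0 in range(-60,61,12): print(y0,[round(float(np.median(Z[q])-47)) for x0 in (-24,0,24) for q in [m&(abs(X-x0)<6)&(abs(Y-y0)<6)] if q.sum()>2],end=' ')
c=t['frame'][150:230,330:450,::-1]; cv2.imwrite('pics/t15c.png',cv2.resize(c,None,fx=5,fy=5,interpolation=2))
```

```text
1327 ((-2.4728336334228516, -1.0219955444335938), (123.66120910644531, 60.26283645629883), 89.72994995117188)
-60 [35, 37, 36] -48 [43, 44, 44] -36 [44, 48, 45] -24 [46, 56, 46] -12 [44, 52, 45] 0 [41, 49, 41] 12 [38, 46, 38] 24 [35, 41, 35] 36 [31, 31, 32] 48 [26, 26, 27] 60 [21, 22, 23]
```

View pics/t15c.png

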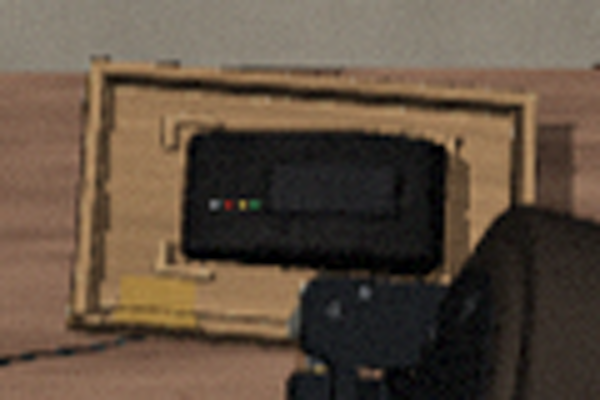

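The tester stands inside the four ribs (corner ribs at (180,130) and (185,265) in the crop). Its yaw matches the case, its offset is within 3 mm and its heights are unchanged. The robot is clear, so I hand in.

```bash
python3 -c "
from rig import ctrl
print(ctrl.finish_job(), ctrl.state()['time'])"
```

```text
the job is handed in; nothing more can be done
the job is handed in; nothing more can be done
```

The kit is packed and handed in, at about 28 s of the 72 s allowed; no verdict was reported. I laid the adapter in the oblong nest, pushed the divider past upright so it fell shut, then set the tester upright in the upper nest and moved the arm clear.

What the last checks showed:
- **Adapter:** its top was level at about 39.5 mm before the divider closed, which is its seated height.
- **Divider:** its top read 46–48 mm nearly everywhere (two spots read 49–50 mm), against 47 mm for fully closed.
- **Tester:** it stands inside the ribs, about 2.5 mm and 1 mm off centre, aligned with the case to within 0.3°, with its height profile unchanged from the start.
- **Tin:** it was in its nest in the last pictures before the divider covered it.
- **Wax block and solder spool:** both look untouched in the pictures. The networks' positions for them from the two cameras disagreed by about 10 mm; I put this down to network error, since nothing was moved near them.

My first, loose footprint check of the tester was spoiled by the case walls and the arm, so I repeated it with a tighter filter. The figures above are from that second check.

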